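Clamp a coil former upright in the ratchet bench clamp

TASK

Take the white ceramic coil former from its sloping wooden rest, stand it upright in the cup of the ratchet clamp, on the cup's floor, and let go of it. Then pump the clamp's two squeeze levers together until the sprung pad of the moving jaw presses the former gently against the fixed jaw, its spring pushed in only part way so that the brittle former is not crushed; move the jaw only with the levers and leave the other things alone. Finish while holding: keep the levers gripped and squeezed.

Things in the scene. Friction and masses are not known exactly. Their poses are not given: they have to be found in the camera images.
- rod: White ceramic coil former: plain cylinder 20 mm across, 120 mm long, thin copper band near each end, about 80 g. Origin at the centre of its foot end face, z along it to the other end. At the start it leans in the rest, 38 degrees (0.663 rad) from vertical, foot towards the robot, top away; its last 50 mm stick out freely above the trough.
- rest: Fixed wooden rest: base plate 110 x 70 x 8 mm with a sloping trough that carries the lower 68 mm of the former (foot on a stop). Origin under the centre of the base plate; the former leans towards the rest's +x axis. The trough's side walls are 31 mm apart over the outside.
- clamp: Ratchet clamp fixed to the desk, 300 mm long (own y), 90 wide, base 12 thick; origin under its centre, x away from the robot at yaw 0. Own frame, mm: bar along y at x 0, z 57, its tail back to y -150; housing 54 x 100 centred at y -70, top z 75; cup at y 104; fixed jaw: post 44 wide, top z 72, round rubber face at y 118, z 57; the moving jaw (top z 72) runs between housing and cup.
- cup_floor (a point): Centre of the inner floor of the aluminium cup on the clamp: bore 26 mm, rim 19 mm above this point. The fixed jaw's face lies 14 mm from the cup's centre line (4 mm from the side of a former standing in the middle) towards the clamp's +y.
- grip_mid (a point): Midway between the two squeeze levers, at the height to take them (112 mm). They stand up from the housing side by side along the clamp's y; each 26 mm wide (clamp x), 12 thick (y), tops 137 mm high. Here they measure about 64 mm over their outer faces released, 36 fully squeezed, closing evenly about this point. A spring opens them (4 N each); driving the jaw takes 8 to 16 N in all on each.
- lever_rear (a joint): Angle of the squeeze levers (both move alike): 0 released, 0.16 rad fully squeezed. Squeezing drives the jaw 0.145 m per rad by a ratchet with 6 mm teeth, after up to 6 mm of slack: mostly 18 mm a full squeeze. Opening them fully lets the ratchet take new teeth while the jaw stays put by friction.
- grip_rear: The squeeze lever on the clamp's -y side (outer). Origin at its pivot, 30 mm above the desk, inside the housing.
- grip_front: The squeeze lever on the clamp's +y side (nearer the cup). Origin at its pivot, 30 mm above the desk, inside the housing.
- jaw: The toothed bar with the moving jaw head, spring and pad at its end. Origin on the bar's axis, 57 mm above the desk; it slides along the clamp's +y. To be moved only by the levers, not by touching it.
- jaw_slide (a joint): How far the jaw has advanced along the clamp's +y, m: 0 drawn right back, 0.078 at most. It starts at 0 to 0.022; friction of about 7 N holds it.
- plunger (a joint): How far the jaw's pad is pushed in against its coil spring, m: 0 free, 0.014 bottomed; 0.8 N per mm. 1 to 9 mm is a gentle hold, more than 11 mm crushes the former. It moves once the former is against the fixed jaw.
- pad: Round rubber pad 28 mm in diameter and 8 mm thick on the spring plunger of the moving jaw. Origin on the bar's axis, 49 mm behind the face.
- pad_face (a point): Centre of the pad's face, 57 mm above the desk; it meets the side of the former.
- tube: Bystander: glass vacuum tube with black base, 33 mm across, 78 mm tall, standing; origin under its base.
- egg: Bystander: grey ceramic egg insulator, 38 mm across, 56 mm tall, standing; origin under it.
- plug0: Bystander: nickel antenna plug, 19 mm across, 42 mm tall, standing; origin under it.
- plug1: Bystander: second nickel antenna plug, the same; origin under it.
- mic: Bystander: chrome desk microphone head on a round foot 90 mm across, 164 mm tall; origin under its foot.

How it is judged:
By the outcome, as a careful person would: the job done as asked, in the order asked, and still so for the second after the job is handed in, while the arm keeps its last pose, push and grip.
It also fails if it takes over 67 s, if anything falls off the work surface, if the arm or the gripper's body presses on something with over 40 N, if the wrist force passes 120 N, or if a joint passes its speed limit or range.

ROBOT

A 6-joint arm with a two-finger parallel gripper is mounted at the origin on the work surface. World frame = base frame: x ahead of the robot, y to its left, z up, the work surface at z = 0. Lengths are in mm, angles in degrees, forces in N, time in s.
With the tool pointing down it reaches from about 300 to 850 mm from the base axis. Payload 4.2 kg.
Tool frame: the origin (TCP) lies midway between the tips of the shut fingers; the grasp point (between the pads) lies 19 mm behind it; z points along the fingers, y is the line along which they close (so a half turn about z gives the same grasp; the last joint's range is limited). The gripper opens to 91 mm and grips with 3 to 60 N. Pads are 32 mm wide; open, the fingers measure 118 mm over their backs; the gripper's body (76 mm by 178 mm) begins 60 mm behind the grasp point.
Start: joints at [68.01, 18.312, 89.639, -0, 72.044, -1.146], TCP at [204.604, 537.383, 213.976] pointing down, gripper open.
Joint ranges: [-177.97, 177.97], [-48.28, 115.42], [12.27, 149.76], [-77.06, 257.06], [2.81, 150.46], [-146.56, 146.56]. Speed limits (degrees/s): [147.25, 147.25, 180, 180, 180, 180].

INTERFACE

Orientations are given as [roll, pitch, yaw] about the fixed x, y, z axes, in that order (R = Rz(yaw) Ry(pitch) Rx(roll)).
In Python, from workcell import env gives the robot as it stands.
- The arm moves only by the shell command python3 drive.py 'ROWS' [OPENING] [FORCE]. ROWS is a JSON object with one list for each field, all of the same length, 1 to 8, a row being the entries at one place: dx, dy, dz (the shift in mm), ax, ay, az (a rotation vector in degrees); each row shifts and turns the commanded pose from where the row before left it, along the tool's axes as they then stand; what a row does not reach is not made up. A row lasts 1/10 s, in which the tool goes at most 50 mm and 8.59 degrees, less where a joint would pass 70% of its speed; a pose out of reach is approached as far as the arm can. OPENING is the finger opening in mm, set as the command begins (- or left out keeps the last). The fingers move at their own pace and stop on an object; FORCE is the grip in N (left out, the last holds). Time passes only in rows, so rows that do not move let the fingers close. It prints the time, the measured TCP pose, the force, the opening and the grip force at its end. Input that does not fit is refused with a message, and nothing moves.
- env.state(): the state, without advancing time (a new reading comes with each control period).
- env.grab_frame(name): name is "scene" or "top" or "wrist"; returns the picture (420x560x3 uint8, blue, green, red); there is no depth.
- env.camera_model(name): a dict with "fx", "fy", "cx", "cy" (pixels), "D" ([k1, k2, p1, p2, k3] as OpenCV has them; the pictures are not rectified), "T" (4x4, takes a point from camera to world coordinates). Camera axes: x right, y up, looking along -z (the intrinsics and any distortion apply to the point x, -y, -z); pixel columns grow to the right and rows downward; lengths in mm; the calibration is good to about 2 mm. A picture is of the moment at which its call begins: read the wrist's pose just before it. camera_model takes no time and is no camera call; for the wrist camera it gives the pose at the moment of the call.
- env.job_done(): hands the job in; it is judged then, once.
The state is a dict: "time_s": time; "qpos": joint angles; "qvel": joint speeds; "effort": joint torques, N m; "ee_pos": TCP position; "ee_rot": TCP orientation; "force": force on the tool from outside, world axes, zero at the start; "torque": the same for the moment, N m; "gripper_width": finger opening in mm; "gripper_force": force on a finger pad.
Only numpy, scipy, OpenCV 4.12 (cv2) and the standard library are available. Lean on these libraries where they do the work, as an engineer would, in place of code of your own. Each camera call takes 0.05 s, during which the arm holds its last target. There are 200 camera calls.

## Working session

There is one attempt and no reset: what is moved stays moved. The work goes in short steps, Python scripts to look and compute and a shell command to move; the robot and the scene stay as the last step left them, time stands still between calls to the robot, and variables do not carry over. Pictures are saved under pics/ and viewed, at most 10 in all, crops included, and the job is handed in when it is done.

```bash
ls; mkdir -p pics
python3 - <<'E'
from workcell import env
import cv2, numpy as np
s=env.state(); print({k:np.round(v,3) if not isinstance(v,dict) else v for k,v in s.items()})
for n in ("scene","top"):
    cv2.imwrite(f"pics/{n}0.png",env.grab_frame(n)); m=env.camera_model(n); print(n,m["fx"],m["cx"],m["cy"],m["D"],np.round(m["T"],3).tolist())
m=env.camera_model("wrist");print(m["fx"],np.round(m["T"],3).tolist())
E
```

```text
drive.py
pics
workcell.py
{'time_s': np.float64(0.0), 'qpos': array([ 6.8010e+01,  1.8351e+01,  8.9707e+01, -1.0000e-03,  7.2043e+01,
       -1.1460e+00]), 'qvel': array([-0.04 , -0.026, -0.064,  0.02 , -0.058,  0.126]), 'effort': array([-2.0000e-03, -4.1245e+01, -2.3198e+01,  7.3000e-02,  4.6000e-02,
       -0.0000e+00]), 'ee_pos': array([204.414, 536.889, 213.126]), 'ee_rot': array([-1.79899e+02, -1.00000e-03,  1.59157e+02]), 'force': array([-0.287, -0.604,  0.173]), 'torque': array([ 0.041, -0.037,  0.011]), 'gripper_force': np.float64(0.0), 'gripper_width': np.float64(91.066)}
scene 458.1872123644843 291.9761593599887 207.22630344559298 [0.02731432 0.         0.         0.         0.        ] [[0.831, -0.309, 0.462, 1201.668], [0.556, 0.428, -0.713, -864.733], [0.022, 0.849, 0.528, 762.995], [0.0, 0.0, 0.0, 1.0]]
top 429.3721492715831 274.6807303293161 213.2286383017257 [-0.05114742  0.          0.          0.          0.        ] [[-0.007, 0.989, -0.15, 446.33], [-1.0, -0.008, -0.008, 42.122], [-0.009, 0.15, 0.989, 1163.626], [0.0, 0.0, 0.0, 1.0]]
341.34698404917634 [[0.357, -0.902, -0.242, 137.293], [0.934, 0.344, 0.093, 564.502], [-0.0, -0.259, 0.966, 383.75], [0.0, 0.0, 0.0, 1.0]]
```

View pics/scene0.png

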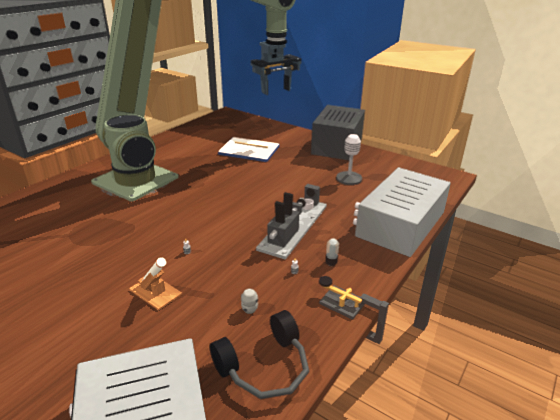

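View pics/top0.png

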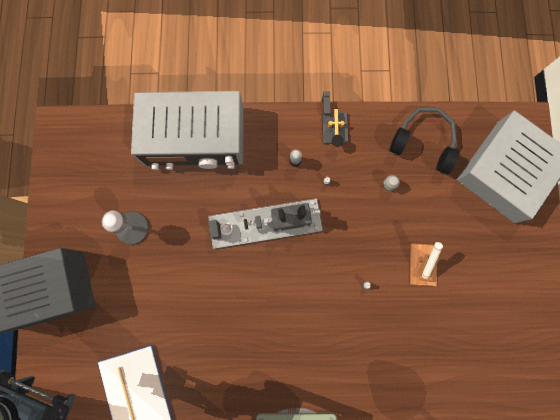

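Scene and top views: the former is in its rest at about top (432,262), with its free top end near (438,245). The clamp runs from (210,232) at the cup end to (321,217), with the levers near (290,213). World +y is left in the picture.

```bash
cat > h.py <<'E'
import numpy as np, cv2
from scipy.spatial.transform import Rotation as R
from workcell import env
def ray(m,p):
    K=np.array([[m["fx"],0,m["cx"]],[0,m["fy"],m["cy"]],[0,0,1.]])
    u=cv2.undistortPoints(np.array([[p]],float),K,np.array(m["D"],float))[0,0]
    T=np.array(m["T"]); d=T[:3,:3]@np.array([u[0],-u[1],-1.]); return T[:3,3],d/np.linalg.norm(d)
def plane(m,p,z):
    o,d=ray(m,p); return o+d*(z-o[2])/d[2]
def tri(obs):   # [(model,pixel),...] -> point, rms miss
    A=np.zeros((3,3));b=np.zeros(3);L=[ray(m,p) for m,p in obs]
    for o,d in L: P=np.eye(3)-np.outer(d,d);A+=P;b+=P@o
    x=np.linalg.solve(A,b); return x,max(np.linalg.norm((np.eye(3)-np.outer(d,d))@(x-o)) for o,d in L)
def proj(m,X):
    K=np.array([[m["fx"],0,m["cx"]],[0,m["fy"],m["cy"]],[0,0,1.]])
    T=np.array(m["T"]); c=T[:3,:3].T@(np.array(X,float)-T[:3,3]); c=c*[1,-1,-1]
    return cv2.projectPoints(c[None],np.zeros(3),np.zeros(3),K,np.array(m["D"],float))[0].ravel()
def delta(pos,Rt):  # tool-axis shift and rotvec from measured pose to target
    s=env.state(); R0=R.from_euler("xyz",s["ee_rot"],degrees=True)
    return R0.inv().apply(np.array(pos)-s["ee_pos"]).round(1),(R0.inv()*Rt).as_rotvec(degrees=True).round(2)
def snap(n):
    m=env.camera_model("wrist"); f=env.grab_frame("wrist"); cv2.imwrite(f"pics/{n}.png",f); np.save(f"pics/{n}.npy",m,allow_pickle=True); return f
def load(n): return np.load(f"pics/{n}.npy",allow_pickle=True).item()
E
python3 - <<'E'
from h import *
t=env.camera_model("top")
for p,z in [((424,265),8),((438,245),110),((430,277),40),((210,232),12),((321,217),12),((226,229),20),((290,213),130)]: print(p,plane(t,p,z).round())
s=env.state();R0=R.from_euler("xyz",s["ee_rot"],degrees=True);m=env.camera_model("wrist");T=np.array(m["T"])
print("cam in tool",R0.inv().apply(T[:3,3]-s["ee_pos"]).round(1),(R0.inv().as_matrix()@T[:3,:3]).round(3).tolist(),m["cx"],m["cy"])
E
```

```text
(424, 265) [ 478. -348.    8.]
(438, 245) [ 524. -351.  110.]
(430, 277) [ 446. -351.   40.]
(210, 232) [572. 227.  12.]
(321, 217) [610. -74.  12.]
(226, 229) [579. 183.  20.]
(290, 213) [604.  13. 130.]
cam in tool [  72.6    1.6 -170.5] [[-0.001, 0.966, 0.259], [1.0, 0.001, -0.001], [-0.001, 0.259, -0.966]] 281.40120405780357 212.20742768836413
```

Run:
```python
from h import *
s=env.state();R0=R.from_euler("xyz",s["ee_rot"],degrees=True)
print(R0.inv().apply(np.array([560,150,225])-s["ee_pos"]),R0.inv().apply([20,-150,0]))
```

```text
[-469.96281839 -235.11968786  -11.39534044] [ -72.06331445 -133.06702036    0.21634134]
```

```bash
python3 drive.py '{"dx": [-43,-43,-43,-43,-43,-43,-43,-43],"dy": [-21,-21,-21,-21,-21,-21,-21,-21],"dz": [-1,-1,-1,-1,-1,-1,-1,-1],"ax": [0,0,0,0,0,0,0,0],"ay": [0,0,0,0,0,0,0,0],"az": [0,0,0,0,0,0,0,0]}'; python3 drive.py '{"dx": [-43,-43,-40,0,0],"dy": [-21,-21,-25,0,0],"dz": [-1,-1,-1,0,0],"ax": [0,0,0,0,0],"ay": [0,0,0,0,0],"az": [0,0,0,0,0]}' ; python3 -c "
from h import *
snap('w1')"; python3 drive.py '{"dx": [-22,-25,-25,0,0],"dy": [-44,-44,-44,0,0],"dz": [0,0,0,0,0],"ax": [0,0,0,0,0],"ay": [0,0,0,0,0],"az": [0,0,0,0,0]}' ; python3 -c "
from h import *
snap('w2')
cv2.imwrite('pics/w12.png',np.hstack([cv2.imread('pics/w1.png')[:,80:480],cv2.imread('pics/w2.png')[:,80:480]]))"
```

```text
time_s: 0.9
ee_pos: [467.2, 256.3, 221.7]
ee_rot: [-180.0, -0.0, 159.2]
force: [0.5, 0.3, 0.4]
gripper_width: 91.2
gripper_force: 0.0
time_s: 1.4
ee_pos: [560.2, 149.7, 224.2]
ee_rot: [-180.0, -0.1, 159.0]
force: [-0.3, 0.6, -0.0]
gripper_width: 91.1
gripper_force: 0.0
time_s: 1.95
ee_pos: [579.7, 3.5, 224.9]
ee_rot: [180.0, -0.1, 159.1]
force: [0.0, -0.1, -0.2]
gripper_width: 91.3
gripper_force: 0.0
```

View pics/w12.png

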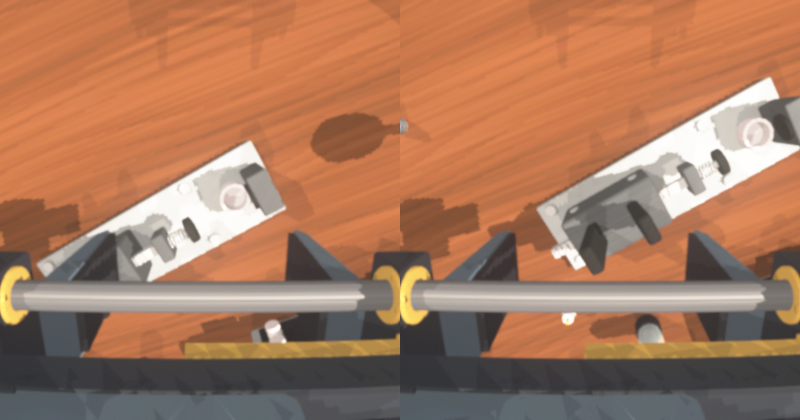

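The crops w1 (left) and w2 (right), columns offset by 80, show the clamp. The cup ring is at full-frame (315,196) in w1 and (437,133) in w2, the moving pad is near (400,162) in w2, and the levers are near (275,245) and (323,222) in w2. I'll enlarge these for exact pixels.

Run:
```python
from h import *
a=cv2.imread('pics/w1.png')[130:290,180:380]; b=cv2.imread('pics/w2.png')[60:290,205:495]
b1=cv2.resize(b,None,fx=2.6,fy=2.6,interpolation=cv2.INTER_CUBIC)
cv2.imwrite('pics/c2.png',b1)
m1,m2=load('w1'),load('w2')
X,e=tri([(m1,(315,196)),(m2,(437,133))]);print("cup",X,e)
```

```text
cup [581.46265431 183.51941509  27.83363534] 0.6940563250799858
```

View pics/c2.png

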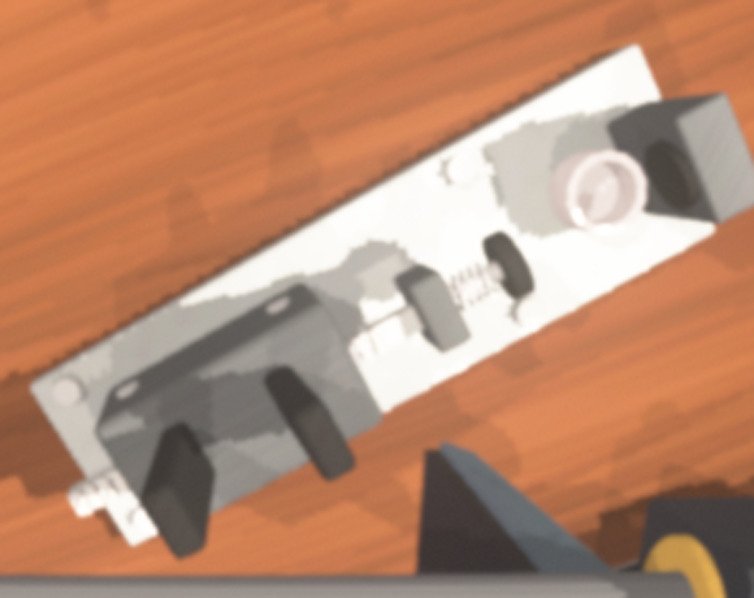

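c2 shows, in its own pixels: cup rim centre (606,190), pad face centre about (516,266), fixed rubber face about (672,176), and plate corners (32,385), (637,45) and (714,230). The lever tops are near (190,548) and (340,470).

Run:
```python
from h import *
m1,m2=load('w1'),load('w2')
f=lambda x,y:(x/2.6+205-.3,y/2.6+60-.3)
A=plane(m2,f(32,385),12);B=plane(m2,f(637,45),12);C=plane(m2,f(714,230),12)
print(A,B,C,np.linalg.norm(B-A),np.linalg.norm(C-B))
v=(B-A)[:2];v/=np.linalg.norm(v);yaw=np.arctan2(-v[0],v[1]);print("yaw",np.degrees(yaw))
x=np.array([v[1],-v[0]])
o=(B[:2]+C[:2])/2-v*150;print("origin",o)
fr=lambda P:((P[:2]-o)@x,(P[:2]-o)@v)
for n,p,z in [("cup",(606,190),31),("cup",(606,190),35),("pad",(516,266),57),("fix",(672,176),57),("rearlevTop",(190,548),137),("frontTop",(340,470),137),("frontbase",(280,375),75),("barend",(82,500),57)]:
    P=plane(m2,f(*p),z);print(n,P.round(1),np.round(fr(P),1))
print("exp cup",o+104*v)
# refined cup ring in both views: bright-pink ring contour ellipse
for n,c in (("w1",(315,196)),("w2",(438,133))):
    g=cv2.imread(f'pics/{n}.png')[c[1]-25:c[1]+25,c[0]-25:c[0]+25]
    k=cv2.HoughCircles(cv2.resize(cv2.cvtColor(g,cv2.COLOR_BGR2GRAY),None,fx=4,fy=4),cv2.HOUGH_GRADIENT,1,20,param1=60,param2=20,minRadius=30,maxRadius=80)
    print(n,None if k is None else [(q[0]/4+c[0]-25,q[1]/4+c[1]-25,q[2]/4) for q in k[0][:4]])
cv2.imwrite('pics/cups.png',np.hstack([cv2.resize(cv2.imread(f'pics/{n}.png')[c[1]-35:c[1]+35,c[0]-35:c[0]+35],(400,400),interpolation=cv2.INTER_CUBIC) for n,c in (("w1",(315,196)),("w2",(438,133)))]))
```

```text
[576.92494233 -73.2160025   12.        ] [531.89769701 220.0059709   12.        ] [618.72721248 233.3600246   12.        ] 296.65902733933746 87.85041551063121
yaw 8.730160346996735
origin [598.07962572  78.42087876]
cup [581.6 183.2  31. ] [ -0.4 106.1]
cup [580.9 181.5  35. ] [ -1.4 104.5]
pad [592.4 131.3  57. ] [ 2.4 53.1]
fix [580.5 198.4  57. ] [  0.8 121.3]
rearlevTop [622.7 -14.1 137. ] [ 10.3 -95.1]
frontTop [614.9  38.7 137. ] [ 10.5 -41.8]
frontbase [595.8  31.6  75. ] [ -9.3 -46. ]
barend [621.1 -61.4  57. ] [   1.5 -141.7]
exp cup [582.29438718 181.21594793]
w1 [(np.float32(315.125), np.float32(200.375), np.float32(15.1))]
w2 [(np.float32(439.125), np.float32(132.875), np.float32(15.05))]
```

View pics/cups.png

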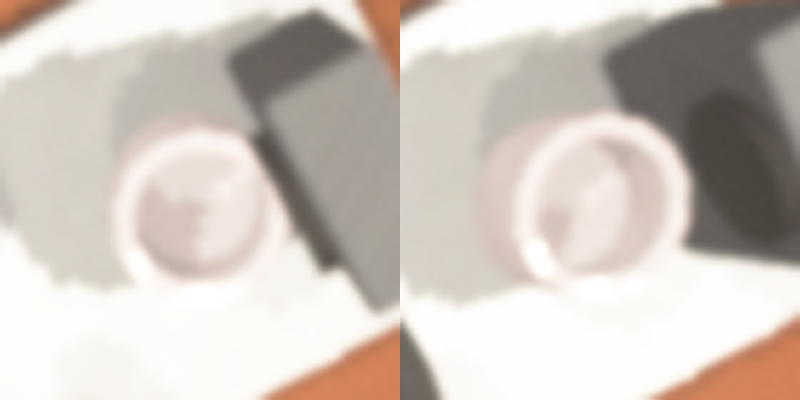

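Both enlargements show the rim ring clearly, at full-frame w1 (314.4,196.7) and w2 (438.2,133.3).

Run:
```python
from h import *
m1,m2=load('w1'),load('w2')
print(tri([(m1,(314.4,196.7)),(m2,(438.2,133.3))]))
for z in (31,33,35):print(plane(m1,(314.4,196.7),z),plane(m2,(438.2,133.3),z))
s=env.state();R0=R.from_euler("xyz",s["ee_rot"],degrees=True)
print(s["ee_pos"],R0.inv().apply(np.array([500,-270,260])-s["ee_pos"]))
```

```text
(array([581.04326102, 182.5913888 ,  32.72706515]), np.float64(0.9361511601141038))
[580.50082372 182.50560489  31.        ] [582.31917717 183.51523761  31.        ]
[580.02165917 182.47612122  33.        ] [581.93673097 182.67644496  33.        ]
[579.54249462 182.44663754  35.        ] [581.55428477 181.83765231  35.        ]
[579.74092553   4.3413366  224.91241338] [ -22.75398461 -284.75595734  -35.34436097]
```

```bash
python3 drive.py '{"dx": [-4,-4,-4,-4,-4,-4,0,0],"dy": [-47,-47,-47,-47,-47,-49,0,0],"dz": [-6,-6,-6,-6,-6,-6,0,0],"ax": [0,0,0,0,0,0,0,0],"ay": [0,0,0,0,0,0,0,0],"az": [0,0,0,0,0,0,0,0]}' ; python3 -c "
from h import *
snap('w3')"; python3 drive.py '{"dx": [-14,-14,-15,0,0],"dy": [-37,-37,-38,0,0],"dz": [0,0,0,0,0],"ax": [0,0,0,0,0],"ay": [0,0,0,0,0],"az": [0,0,0,0,0]}' ; python3 -c "
from h import *
snap('w4')
cv2.imwrite('pics/w34.png',np.hstack([cv2.imread('pics/w3.png')[:,0:400],cv2.imread('pics/w4.png')[:,100:500]]))"
```

```text
time_s: 2.8
ee_pos: [502.1, -269.9, 260.9]
ee_rot: [179.9, -0.0, 159.2]
force: [0.4, 1.0, 0.1]
gripper_width: 91.0
gripper_force: 0.0
time_s: 3.35
ee_pos: [503.0, -389.3, 260.1]
ee_rot: [179.9, -0.1, 159.3]
force: [-0.6, 0.7, -0.2]
gripper_width: 91.1
gripper_force: 0.0
```

View pics/w34.png

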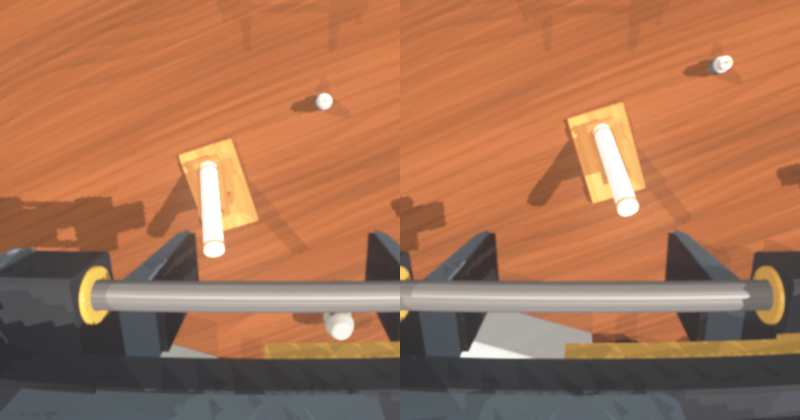

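w34 shows the former in both views. In w3 the top end is at about (214,250) and the foot at (209,165). In w4 the top is at (327,208) and the foot at (301,128). Next I'll mask it and intersect the two axis planes.

Run:
```python
from h import *
res={}
for n,c in (("w3",(211,205)),("w4",(314,165))):
    im=cv2.imread(f'pics/{n}.png'); hsv=cv2.cvtColor(im,cv2.COLOR_BGR2HSV)
    mk=((hsv[...,1]<70)&(hsv[...,2]>170)).astype(np.uint8); mk=cv2.morphologyEx(mk,cv2.MORPH_CLOSE,np.ones((5,5)))
    k,l,st,_=cv2.connectedComponentsWithStats(mk); i=l[c[1],c[0]]; 
    pts=np.argwhere(l==i)[:,::-1].astype(np.float32)
    r=cv2.minAreaRect(pts); print(n,st[i],r)
    vx,vy,x0,y0=cv2.fitLine(pts,cv2.DIST_L2,0,.01,.01).ravel()
    d=np.array([vx,vy])*np.sign(vy); t=(pts-[x0,y0])@d
    # midline from slices
    mids=[]
    w=(pts-[x0,y0])@np.array([-d[1],d[0]])
    for a in np.arange(t.min()+12,t.max()-14,3):
        q=w[abs(t-a)<2]; mids.append(np.array([x0,y0])+a*d+(q.max()+q.min())/2*np.array([-d[1],d[0]]))
    res[n]=(np.array(mids),np.array([x0,y0]),d,t.min(),t.max())
m3,m4=load('w3'),load('w4')
N=[]
for n,m in (("w3",m3),("w4",m4)):
    D=np.array([ray(m,p)[1] for p in res[n][0]]); N.append(np.linalg.svd(D)[2][2])
u=np.cross(*N);u/=np.linalg.norm(u);u*=np.sign(u[2])
c3,c4=np.array(m3["T"])[:3,3],np.array(m4["T"])[:3,3]
p0=np.linalg.lstsq(np.array([N[0],N[1],u]),np.array([N[0]@c3,N[1]@c4,u@np.array([480,-350,60])]),rcond=None)[0]
print("axis",u,"tilt",np.degrees(np.arccos(u[2])),"lean yaw",np.degrees(np.arctan2(u[1],u[0])))
for n,m in (("w3",m3),("w4",m4)):
    _,o,d,a,b=res[n]
    for e in (a,b):
        O,D=ray(m,o+e*d); A=np.array([u,-D]).T; s=np.linalg.lstsq(A,O-p0,rcond=None)[0]; print(n,"end",(p0+s[0]*u).round(1),"miss",np.linalg.norm(p0+s[0]*u-O-s[1]*D).round(2))
# base plate corners for check
for p in [(179,155),(233,139),(258,219)]: print(plane(m3,p,8).round(1))
for p in [(268,120),(324,103),(345,186),(293,203)]: print(plane(m4,p,8).round(1))
```

```text
w3 [ 200  161   25   96 1789] ((210.81468200683594, 208.59117126464844), (95.64053344726562, 20.40127182006836), 85.60128784179688)
w4 [ 294  123   45   94 1817] ((315.1000061035156, 169.30001831054688), (96.13323974609375, 21.50348663330078), 71.56504821777344)
axis [ 0.6146002  -0.04307438  0.78766185] tilt 38.03245844129053 lean yaw -4.009031201177849
w3 end [ 446.8 -342.8   14. ] miss 0.02
w3 end [ 530.9 -348.7  121.8] miss 0.17
w4 end [ 446.3 -342.7   13.3] miss 0.28
w4 end [ 531.7 -348.7  122.8] miss 0.13
[ 427.3 -374.7    8. ]
[ 433.7 -304.5    8. ]
[ 539.  -313.7    8. ]
[ 428.7 -375.7    8. ]
[ 433.8 -306.1    8. ]
[ 538.3 -314.3    8. ]
[ 535.7 -383.2    8. ]
```

```bash
python3 drive.py '{"dx": [0,0,0,0,0,0,0,0],"dy": [0,0,0,0,0,0,0,0],"dz": [-5,-5,0,0,0,0,0,0],"ax": [0,0,0,0,0,0,0,0],"ay": [0,0,0,0,0,0,0,0],"az": [8.5,8.5,8.5,8.5,8.5,8.5,8.5,8.5]}' ; python3 drive.py '{"dx": [0,0,0,0,0,0,0,0],"dy": [0,0,0,0,0,0,0,0],"dz": [0,0,0,0,0,0,0,0],"ax": [0,0,0,0,0,0,0,0],"ay": [0,0,0,0,0,0,0,0],"az": [8.5,8.5,8.5,8.5,8.5,8.5,8.5,8.5]}' ;python3 drive.py '{"dx": [0,0,0,0,0,0,0,0],"dy": [0,0,0,0,0,0,0,0],"dz": [0,0,0,0,0,0,0,0],"ax": [0,0,0,0,0,0,0,0],"ay": [0,0,0,0,-8.4,-8.4,-8.4,-8.4],"az": [8.5,8.5,8.5,2,0,0,0,0]}' ;python3 drive.py '{"dx": [0,0,0],"dy": [0,0,0],"dz": [0,0,0],"ax": [0,0,0],"ay": [-4.4,0,0],"az": [0,0,0]}'
python3 - <<'E'
from h import *
u=np.array([np.sin(.6635)*np.cos(np.radians(-4.4)),np.sin(.6635)*np.sin(np.radians(-4.4)),np.cos(.6635)])
foot=np.array([451.8,-343.1,20.3]); Rt=R.from_euler("xyz",[180,38,-4.4],degrees=True)
print(foot+188*u,delta(foot+188*u,Rt),env.state()["qpos"].round(1))
E
```

```text
time_s: 4.2
ee_pos: [502.8, -388.5, 271.3]
ee_rot: [180.0, -0.0, 91.0]
force: [-0.4, 0.3, -0.2]
gripper_width: 91.2
gripper_force: 0.0
time_s: 5.0
ee_pos: [502.8, -388.5, 271.3]
ee_rot: [-180.0, -0.0, 23.0]
force: [-1.1, -0.3, -0.4]
gripper_width: 91.5
gripper_force: 0.0
time_s: 5.8
ee_pos: [503.4, -388.7, 272.6]
ee_rot: [179.9, 33.8, -4.2]
force: [-0.0, -0.8, 0.2]
gripper_width: 91.2
gripper_force: 0.0
time_s: 6.1
ee_pos: [502.8, -389.7, 270.9]
ee_rot: [-180.0, 37.9, -4.2]
force: [-0.3, -0.2, 0.2]
gripper_width: 90.9
gripper_force: 0.0
[ 567.24382869 -351.9829185   168.41419978] (array([111.5, -42.3,  43. ]), array([ 0.1 , -0.05,  0.16])) [-30.6  42.6  49.5 -18.6 121.5  58.7]
```

```bash
python3 drive.py '{"dx": [37,37,37,0,0,0,0,0],"dy": [-14,-14,-14,0,0,0,0,0],"dz": [14,14,15,0,30,20,0,0],"ax": [0,0,0,0,0,0,0,0],"ay": [0,0,0,0,0,0,0,0],"az": [0,0,0,0,0,0,0,0]}'
python3 - <<'E'
from h import *
f=snap('w5'); m=load('w5')
u=np.array([np.sin(.6635)*np.cos(np.radians(-4.4)),np.sin(.6635)*np.sin(np.radians(-4.4)),np.cos(.6635)])
foot=np.array([451.8,-343.1,20.3]); Rt=R.from_euler("xyz",[180,38,-4.4],degrees=True)
print(delta(foot+78*u,Rt))
for s in (80,100,120):
    p=proj(m,foot+s*u); print(s,p.round(1)); cv2.circle(f,tuple(int(v) for v in p),2,(0,0,255),-1)
cv2.imwrite('pics/w5d.png',f)
E
```

```text
time_s: 6.9
ee_pos: [535.4, -352.2, 132.2]
ee_rot: [179.9, 37.8, -4.5]
force: [0.0, 0.7, 0.4]
gripper_width: 91.2
gripper_force: 0.0
(array([ 1.9, -2.8, 62.2]), array([ 0.1 , -0.25, -0.05]))
80 [279.9 225. ]
100 [279.8 234. ]
120 [279.7 244.6]
```

View pics/w5d.png

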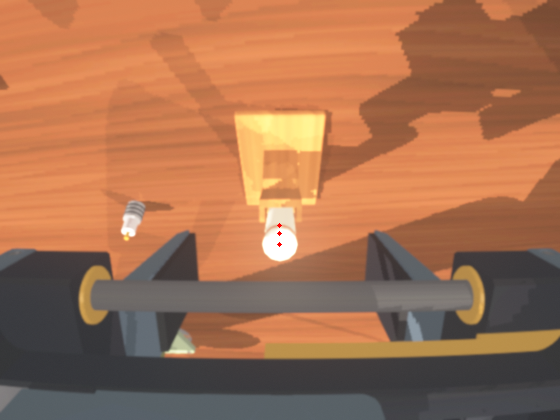

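The former's top disc is at (280,244), within a pixel of the prediction, and lies between the fingers. I'll go in and grasp.

```bash
python3 drive.py '{"dx": [1,1,0,0,0],"dy": [-2,-1,0,0,0],"dz": [25,25,12,0,0],"ax": [0,0,0,0,0],"ay": [0,0,0,0,0],"az": [0,0,0,0,0]}' ; python3 drive.py '{"dx": [0,0,0,0,0,0,0,0],"dy": [0,0,0,0,0,0,0,0],"dz": [0,0,0,0,0,0,0,0],"ax": [0,0,0,0,0,0,0,0],"ay": [0,0,0,0,0,0,0,0],"az": [0,0,0,0,0,0,0,0]}' 10 18
```

```text
time_s: 7.45
ee_pos: [500.3, -346.4, 80.6]
ee_rot: [179.9, 37.8, -4.4]
force: [0.4, 0.9, 0.5]
gripper_width: 91.4
gripper_force: 0.0
time_s: 8.25
ee_pos: [499.1, -345.8, 79.2]
ee_rot: [-180.0, 38.0, -4.3]
force: [0.6, -0.0, 0.5]
gripper_width: 30.0
gripper_force: 0.0
```

```bash
python3 drive.py '{"dx": [0,0,0,0,0],"dy": [0,0,0,0,0],"dz": [0,0,0,0,0],"ax": [0,0,0,0,0],"ay": [0,0,0,0,0],"az": [0,0,0,0,0]}' 10 18; python3 drive.py '{"dx": [0,0,0,0,0,0,0],"dy": [0,0,0,0,0,0,0],"dz": [-5,-20,-40,-40,-40,0,0],"ax": [0,0,0,0,0,0,0],"ay": [0,0,0,0,0,0,0],"az": [0,0,0,0,0,0,0]}'
python3 - <<'E'
from h import *
# rod spec: with grasp assumed at axis, TCP 78 above foot
for yaw in (8,8.7): print(delta([581,182.5,14+78+130],R.from_euler("xyz",[180,0,yaw],degrees=True)))
print(env.state()["qpos"].round(1))
E
```

```text
time_s: 8.75
ee_pos: [499.0, -346.7, 79.2]
ee_rot: [179.9, 38.0, -4.4]
force: [-0.8, -4.2, -2.3]
gripper_width: 19.6
gripper_force: 17.9
time_s: 9.45
ee_pos: [588.6, -351.7, 193.0]
ee_rot: [-179.9, 38.0, -4.2]
force: [-0.5, -0.4, -0.9]
gripper_width: 19.7
gripper_force: 18.0
(array([ -54.9, -532.1,    7.2]), array([ -4.17,  37.8 , -11.82]))
(array([ -54.9, -532.1,    7.2]), array([ -4.4 ,  37.78, -12.49]))
[-25.6  51.2  42.8 -15.  121.2  64.9]
```

```bash
python3 drive.py '{"dx": [0,0,0,0,0,0,0,0],"dy": [0,0,0,0,0,0,0,0],"dz": [-10,-15,-15,-15,-10,0,0,0],"ax": [0,0,0,0,0,0,0,0],"ay": [8.4,8.4,8.4,8.4,4.4,0,0,0],"az": [0,0,0,0,0,-6,-6.5,0]}'
python3 - <<'E'
from h import *
print(delta([581,182.5,255],R.from_euler("xyz",[180,0,8.3],degrees=True)),env.state()["qpos"].round(1))
E
```

```text
time_s: 10.25
ee_pos: [609.0, -353.2, 251.1]
ee_rot: [-179.8, 0.2, 8.1]
force: [0.4, -0.2, -1.0]
gripper_width: 19.5
gripper_force: 18.0
(array([  47.7, -534.4,   -2. ]), array([-0.23,  0.19, -0.21])) [-31.1  29.7  66.1   0.1  84.4  50.8]
```

```bash
python3 drive.py '{"dx": [4,4,4,4,4,4,4,4],"dy": [-40,-45,-45,-45,-45,-45,-45,-45],"dz": [0,0,0,0,0,0,0,0],"ax": [0,0,0,0,0,0,0,0],"ay": [0,0,0,0,0,0,0,0],"az": [0,0,0,0,0,0,0,0]}'; python3 drive.py '{"dx": [4,4,4,4,0,0,0],"dy": [-45,-45,-45,-40,0,0,0],"dz": [0,0,0,0,0,0,0],"ax": [0,0,0,0,0,0,0],"ay": [0,0,0,0,0,0,0],"az": [0,0,0,0,0,0,0]}';python3 - <<'E'
from h import *
f=snap('w6')
print(delta([581,182.5,255],R.from_euler("xyz",[180,0,8.3],degrees=True)),env.state()["qpos"].round(1))
m=load('w6'); 
for X in ([581,182.5,33],): print(proj(m,X))
t=env.grab_frame("scene"); cv2.imwrite('pics/s1.png',t)
c=cv2.resize(t[120:260,200:400],(570,400),interpolation=cv2.INTER_CUBIC); cv2.imwrite('pics/m1.png',np.hstack([f[:400,150:380],c]))
E
```

```text
time_s: 11.05
ee_pos: [590.6, 3.6, 251.4]
ee_rot: [-179.9, 0.2, 8.0]
force: [0.5, 0.1, -1.3]
gripper_width: 19.4
gripper_force: 18.0
time_s: 11.75
ee_pos: [582.8, 176.1, 252.1]
ee_rot: [180.0, 0.1, 8.0]
force: [-0.1, -0.8, 0.0]
gripper_width: 19.8
gripper_force: 18.0
(array([-1.1, -6.9, -2.6]), array([ 0.02,  0.09, -0.28])) [15.7 20.3 81.1 -0.  78.7 97.7]
[277.01520769 187.46906249]
```

View pics/m1.png

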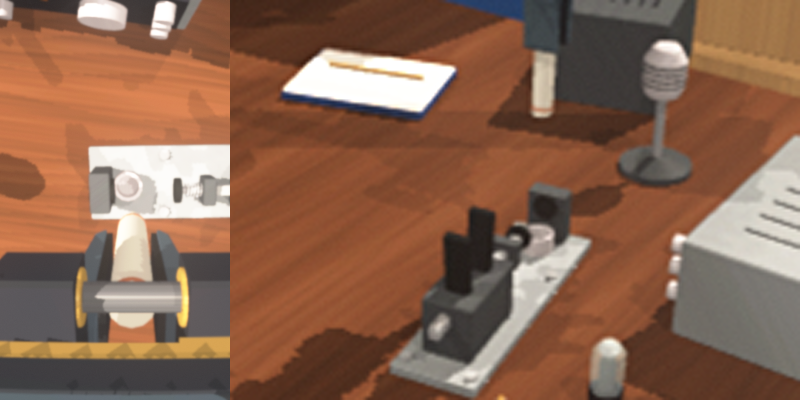

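m1: the wrist view (left, columns offset by 150) has the cup at (277,187), matching the prediction, and the former hangs centred at column 281. The scene view (right) shows it hanging upright. I'll lower it to just above the rim and compare foot and rim at the same depth.

```bash
python3 drive.py '{"dx": [-1,0,0,0,0,0,0],"dy": [-7,0,0,0,0,0,0],"dz": [20,40,40,30,0,0,0],"ax": [0,0,0,0,0,0,0],"ay": [0,0,0,0,0,0,0],"az": [0,0,0,0,0,0,0]}';python3 - <<'E'
from h import *
f=snap('w7'); g=env.grab_frame("scene"); cv2.imwrite('pics/s7.png',g)
m=load('w7'); s=env.state();R0=R.from_euler("xyz",s["ee_rot"],degrees=True)
print(s["ee_pos"]); print("rim pred",proj(m,[581,182.5,33]),[proj(m,np.array([581,182.5,33])+d).round(1).tolist() for d in ([16,0,0],[-16,0,0],[0,16,0],[0,-16,0])])
print("foot rim pred",proj(m,s["ee_pos"]+R0.apply([10,0,78])),proj(m,s["ee_pos"]+R0.apply([0,10,78])),proj(m,s["ee_pos"]+R0.apply([0,-10,78])))
a=cv2.resize(f[140:300,200:360],(500,500),interpolation=cv2.INTER_CUBIC)
b=cv2.resize(g[155:235,275:345],(300,343),interpolation=cv2.INTER_CUBIC); b=np.vstack([b,np.zeros((157,300,3),np.uint8)])
cv2.imwrite('pics/m7.png',np.hstack([a,b]))
E
```

```text
time_s: 12.55
ee_pos: [583.2, 183.9, 125.4]
ee_rot: [-180.0, -0.3, 8.1]
force: [0.4, 0.0, -0.6]
gripper_width: 19.7
gripper_force: 18.0
[582.84739333 184.0823674  125.26033218]
rim pred [284.67127506 219.95062156] [[287.6, 200.7], [281.9, 238.7], [264.9, 217.2], [304.4, 222.6]]
foot rim pred [283.02587738 209.36809878] [296.18682265 222.09939331] [269.86553701 222.12578346]
```

View pics/m7.png

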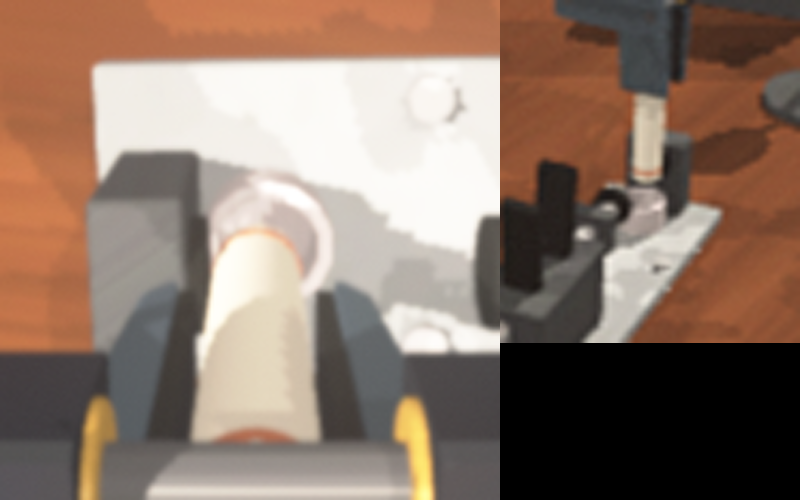

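m7: the rim ring spans full-frame columns 267 to 306 with its near edge at row 196, so its centre is about (286.7,215.5). The foot's camera-side edge is at (282.6,213.6). The foot is therefore a few mm short of the cup in +x and off in y; I'll compute the relative shift.

Run:
```python
from h import *
m=load('w7'); s=env.state();R0=R.from_euler("xyz",s["ee_rot"],degrees=True)
top=plane(m,(286.7,196.2),32.7); c=top-R0.apply([16,0,0]); print("cup",c, plane(m,(286.7,215.5),32.7))
for zf in (43,47,50):
    e=plane(m,(282.6,213.6),zf)-R0.apply([10,0,0]); print(zf,"foot",e,"shift tool",R0.inv().apply(c-e))
# scene view check
sc=env.camera_model("scene")
for X in ([581,182.5,33],[585,181.5,33],c): print("scene rim",X,proj(sc,X))
print("scene foot",proj(sc,e))
g=cv2.imread('pics/s7.png')
w=cv2.imread('pics/w7.png')
cv2.imwrite('pics/m8.png',np.hstack([cv2.resize(w[185:245,255:315],(480,480),interpolation=cv2.INTER_CUBIC),cv2.resize(g[180:220,290:330],(320,320),interpolation=cv2.INTER_CUBIC).repeat(1,0).copy() if 0 else cv2.copyMakeBorder(cv2.resize(g[180:220,290:330],(320,320),interpolation=cv2.INTER_CUBIC),0,160,0,0,cv2.BORDER_CONSTANT)]))
```

```text
cup [584.57703996 181.41543992  32.6326926 ] [584.80889941 181.40652024  32.7       ]
43 foot [578.7227319  183.8684292   42.95793288] shift tool [ 5.40517284  3.26372662 10.34566871]
47 foot [579.77781311 184.02622647  46.95793288] shift tool [ 4.32156262  3.27370003 14.34113937]
50 foot [580.56912402 184.14457441  49.95793288] shift tool [ 3.50885495  3.28118008 17.33774236]
scene rim [581, 182.5, 33] [308.11912038 200.69375123]
scene rim [585, 181.5, 33] [309.044347   201.22045744]
scene rim [584.57703996 181.41543992  32.6326926 ] [308.90879683 201.29221219]
scene foot [308.50876071 195.70942564]
```

View pics/m8.png

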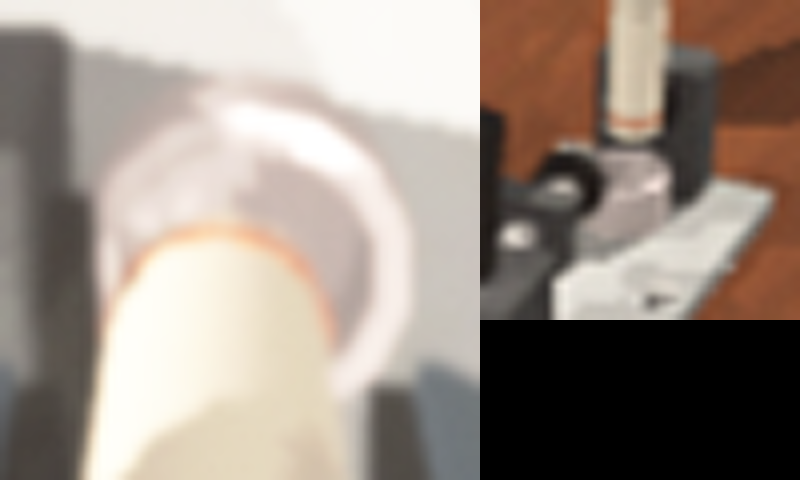

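m8: the ring spans columns 267 to 307 (centre 287), with its centre row about 217 to 218. The copper band's arc is centred at column 282.8. The former needs about +2 mm in tool x and +3 mm in tool y. I'll shift it, lower it near the rim and read pixel profiles.

```bash
python3 drive.py '{"dx": [2,0,0,0],"dy": [3,0,0,0],"dz": [4,4,0,0],"ax": [0,0,0,0],"ay": [0,0,0,0],"az": [0,0,0,0]}';python3 - <<'E'
from h import *
f=snap('w8'); m=load('w8'); s=env.state();R0=R.from_euler("xyz",s["ee_rot"],degrees=True); print(s["ee_pos"])
b,g,r=[f[...,i].astype(int) for i in range(3)]
print("foot pred",proj(m,s["ee_pos"]+R0.apply([10,0,78])),proj(m,s["ee_pos"]+R0.apply([0,0,78])),"rim pred",proj(m,[582.5,182,33]))
for c in (278,283,287,292): print("col",c,[(y,int(g[y,c]),int((r-b)[y,c])) for y in range(194,228,1)])
for y in (212,216,220,224,230): print("row",y,[(x,int(g[y,x]),int((r-b)[y,x])) for x in list(range(262,276))+list(range(290,312))])
E
```

```text
time_s: 13.05
ee_pos: [583.8, 181.2, 114.8]
ee_rot: [-180.0, 0.0, 8.2]
force: [-0.3, 0.3, -0.3]
gripper_width: 19.6
gripper_force: 18.0
[583.8316418  181.26901946 114.92541122]
foot pred [283.3098932  208.94536407] [283.30207141 221.70747515] rim pred [282.10193375 221.75063197]
col 278 [(194, 237, 9), (195, 230, 12), (196, 216, 18), (197, 210, 23), (198, 217, 23), (199, 222, 21), (200, 225, 19), (201, 230, 17), (202, 232, 16), (203, 225, 17), (204, 214, 21), (205, 208, 24), (206, 209, 25), (207, 217, 23), (208, 221, 20), (209, 222, 19), (210, 222, 19), (211, 219, 22), (212, 210, 33), (213, 186, 54), (214, 167, 73), (215, 189, 64), (216, 227, 39), (217, 244, 22), (218, 249, 16), (219, 250, 15), (220, 250, 15), (221, 250, 15), (222, 250, 15), (223, 250, 15), (224, 250, 15), (225, 250, 16), (226, 249, 16), (227, 250, 16)]
col 283 [(194, 238, 10), (195, 233, 12), (196, 223, 17), (197, 213, 24), (198, 210, 25), (199, 210, 24), (200, 224, 18), (201, 247, 9), (202, 254, 2), (203, 253, 3), (204, 238, 14), (205, 217, 23), (206, 211, 24), (207, 211, 24), (208, 210, 25), (209, 206, 25), (210, 
[... 3586 characters left out ...]
04, 205, 17), (305, 198, 12), (306, 197, 12), (307, 197, 13), (308, 197, 13), (309, 197, 13), (310, 197, 14), (311, 196, 12)]
row 230 [(262, 105, 15), (263, 157, 23), (264, 201, 27), (265, 219, 21), (266, 220, 21), (267, 221, 25), (268, 239, 24), (269, 252, 11), (270, 254, 7), (271, 254, 7), (272, 254, 7), (273, 253, 9), (274, 253, 9), (275, 252, 11), (290, 218, 38), (291, 218, 38), (292, 217, 38), (293, 216, 38), (294, 216, 37), (295, 214, 35), (296, 218, 29), (297, 226, 19), (298, 234, 17), (299, 239, 15), (300, 236, 15), (301, 227, 17), (302, 208, 21), (303, 196, 17), (304, 192, 16), (305, 190, 14), (306, 181, 11), (307, 165, 5), (308, 154, 4), (309, 155, 3), (310, 162, 5), (311, 173, 8)]
```

Profiles put the bore centre at (282,221). The copper band is centred on column 282, and the foot edge clears the bore edge by about 4 px (nominal 3.7), so it is centred to within 1 mm. Lowering gently.

```bash
python3 drive.py '{"dx": [0.5,0,0,0],"dy": [0,0,0,0],"dz": [3,3,3,0],"ax": [0,0,0,0],"ay": [0,0,0,0],"az": [0,0,0,0]}'; python3 drive.py '{"dx": [0,0,0],"dy": [0,0,0],"dz": [3,3,0],"ax": [0,0,0],"ay": [0,0,0],"az": [0,0,0]}'
```

```text
time_s: 13.5
ee_pos: [584.0, 181.2, 105.3]
ee_rot: [180.0, 0.1, 8.2]
force: [-0.1, -1.9, -0.9]
gripper_width: 19.8
gripper_force: 18.0
time_s: 13.8
ee_pos: [584.1, 181.2, 99.5]
ee_rot: [180.0, 0.1, 8.2]
force: [-0.4, 0.5, -1.2]
gripper_width: 19.5
gripper_force: 18.0
```

```bash
python3 drive.py '{"dx": [0,0,0],"dy": [0,0,0],"dz": [3,1.5,0],"ax": [0,0,0],"ay": [0,0,0],"az": [0,0,0]}'; python3 drive.py '{"dx": [0,0,0],"dy": [0,0,0],"dz": [1,1,0],"ax": [0,0,0],"ay": [0,0,0],"az": [0,0,0]}'; python3 drive.py '{"dx": [0,0],"dy": [0,0],"dz": [1,0],"ax": [0,0],"ay": [0,0],"az": [0,0]}'
```

```text
time_s: 14.1
ee_pos: [584.2, 181.2, 95.2]
ee_rot: [-180.0, 0.0, 8.2]
force: [0.4, -0.6, -0.6]
gripper_width: 19.4
gripper_force: 18.0
time_s: 14.4
ee_pos: [584.3, 181.3, 93.4]
ee_rot: [-180.0, 0.0, 8.2]
force: [0.4, -0.0, -1.2]
gripper_width: 19.8
gripper_force: 18.0
time_s: 14.6
ee_pos: [584.3, 181.3, 92.4]
ee_rot: [-180.0, 0.0, 8.2]
force: [-0.3, 0.2, 0.1]
gripper_width: 19.8
gripper_force: 18.0
```

```bash
for i in 1; do python3 drive.py '{"dx": [0,0,0],"dy": [0,0,0],"dz": [1,0,0],"ax": [0,0,0],"ay": [0,0,0],"az": [0,0,0]}'; done; python3 drive.py '{"dx": [0,0,0],"dy": [0,0,0],"dz": [1,0,0],"ax": [0,0,0],"ay": [0,0,0],"az": [0,0,0]}'
```

```text
time_s: 14.9
ee_pos: [584.4, 181.3, 91.4]
ee_rot: [-180.0, 0.0, 8.2]
force: [0.2, -1.1, -0.6]
gripper_width: 19.7
gripper_force: 18.0
time_s: 15.2
ee_pos: [584.4, 181.3, 90.5]
ee_rot: [-180.0, 0.0, 8.2]
force: [-0.3, 0.2, -0.6]
gripper_width: 19.6
gripper_force: 18.0
```

```bash
python3 drive.py '{"dx": [0,0],"dy": [0,0],"dz": [1,0],"ax": [0,0],"ay": [0,0],"az": [0,0]}' | grep -E 'pos|force:'; python3 drive.py '{"dx": [0,0],"dy": [0,0],"dz": [1,0],"ax": [0,0],"ay": [0,0],"az": [0,0]}'| grep -E 'pos|force:'; python3 drive.py '{"dx": [0,0],"dy": [0,0],"dz": [1,0],"ax": [0,0],"ay": [0,0],"az": [0,0]}'| grep -E 'pos|force:'
```

```text
ee_pos: [584.3, 181.3, 89.4]
force: [-0.2, 0.3, -0.6]
gripper_force: 18.0
ee_pos: [584.5, 181.3, 88.7]
force: [-0.8, -0.3, -0.0]
gripper_force: 18.0
ee_pos: [584.7, 181.3, 88.7]
force: [-0.7, -0.3, 5.5]
gripper_force: 18.0
```

Floor contact at TCP z 88.7 with 5.5 N. That matches a foot height of about 14 mm, well below the rim. I'll ease off, release, retreat, and check the former is standing.

```bash
python3 drive.py '{"dx": [0,0,0],"dy": [0,0,0],"dz": [-0.6,0,0],"ax": [0,0,0],"ay": [0,0,0],"az": [0,0,0]}' | grep force:; python3 drive.py '{"dx": [0,0,0,0,0,0],"dy": [0,0,0,0,0,0],"dz": [0,0,0,0,0,0],"ax": [0,0,0,0,0,0],"ay": [0,0,0,0,0,0],"az": [0,0,0,0,0,0]}' 60;  python3 drive.py '{"dx": [0,0,0,0,0,0,0],"dy": [0,0,0,0,0,0,0],"dz": [-20,-40,-40,-40,-20,0,0],"ax": [0,0,0,0,0,0,0],"ay": [0,0,0,0,0,0,0],"az": [0,0,0,0,0,0,0]}' 91
python3 - <<'E'
from h import *
f=snap('w9'); m=load('w9'); g=env.grab_frame("scene"); cv2.imwrite('pics/s9.png',g); sc=env.camera_model("scene")
print(env.state()["ee_pos"],proj(m,[583.3,181.3,134]),proj(m,[583.3,181.3,33]))
b,gg,r=[f[...,i].astype(int) for i in range(3)]
mk=((gg>215)).astype(np.uint8); p=proj(m,[583.3,181.3,134]).astype(int)
k=cv2.HoughCircles(cv2.resize(cv2.cvtColor(f,cv2.COLOR_BGR2GRAY)[p[1]-40:p[1]+40,p[0]-40:p[0]+40],None,fx=4,fy=4),cv2.HOUGH_GRADIENT,1,20,param1=60,param2=18,minRadius=30,maxRadius=100)
if k is not None: print([(q[0]/4+p[0]-40,q[1]/4+p[1]-40,q[2]/4) for q in k[0][:4]])
# scene: bright rod column
p0,p1=proj(sc,[583.3,181.3,20]),proj(sc,[583.3,181.3,134]); print("scene pred",p0,p1)
for y in range(int(p1[1])-6,int(p0[1])+6,4):
    row=g[y,290:330].astype(int); w=np.where((row[:,1]>150)&(row.max(1)-row.min(1)<90))[0]; print(y,(w.min()+290,w.max()+290) if len(w) else None)
E
```

```text
force: [-1.2, 0.4, 6.0]
gripper_force: 18.0
time_s: 16.7
ee_pos: [584.4, 181.3, 88.0]
ee_rot: [-180.0, 0.0, 8.2]
force: [-0.7, -0.9, -0.2]
gripper_width: 59.4
gripper_force: 0.0
time_s: 17.4
ee_pos: [584.0, 181.2, 247.5]
ee_rot: [180.0, 0.0, 8.2]
force: [-0.9, -0.3, -0.2]
gripper_width: 91.2
gripper_force: 0.0
[583.43396937 181.01916224 246.05498105] [282.91094489 210.70090892] [282.60361789 188.29611812]
[(np.float64(281.625), np.float64(211.375), np.float32(13.45)), (np.float64(250.625), np.float64(201.375), np.float32(19.45)), (np.float64(288.125), np.float64(195.125), np.float32(16.175))]
scene pred [308.37082035 204.66461826] [309.94740998 172.00496469]
166 None
170 (np.int64(308), np.int64(311))
174 (np.int64(307), np.int64(312))
178 (np.int64(306), np.int64(312))
182 (np.int64(306), np.int64(312))
186 (np.int64(306), np.int64(312))
190 (np.int64(306), np.int64(311))
194 (np.int64(306), np.int64(311))
198 (np.int64(306), np.int64(311))
202 (np.int64(306), np.int64(312))
206 (np.int64(306), np.int64(324))
```

The former stands upright on its predicted pixels in both views. On to the levers: hover over them and measure.

```bash
python3 drive.py '{"dx": [0,0,0,0,0,0],"dy": [44,43,43,43,0,0],"dz": [0,0,0,0,0,0],"ax": [0,0,0,0,0,0],"ay": [0,0,0,0,0,0],"az": [-0.8,0,0,0,0,0]}'
cat > lev.py <<'E'
from h import *
import sys
n=sys.argv[1]; f=snap(n); m=load(n)
s=env.state(); print(s["ee_pos"],s["ee_rot"])
c=proj(m,[609.7,10.1,137]).astype(int); print("pred mid top",c)
g=f.max(2); mk=(g<75).astype(np.uint8); mk[:, :]=mk; 
x0=c[0]-75;y0=c[1]-60
sub=mk[y0:c[1]+40,x0:c[0]+75]
k,l,st,ct=cv2.connectedComponentsWithStats(sub)
for i in range(1,k):
    if st[i,4]>60: 
        P=np.argwhere(l==i)[:,::-1]+[x0,y0]; bx=cv2.boxPoints(cv2.minAreaRect(P.astype(np.float32))).round(1).tolist()
        print(st[i]+[x0,y0,0,0,0],(ct[i]+[x0,y0]).round(1),bx)
q=cv2.resize(g[c[1]-55:c[1]+35:3,c[0]-66:c[0]+66:3],None,fx=1,fy=1)
for r_ in q: print(" ".join(f"{v:3d}" for v in r_))
E
python3 lev.py w10
```

```text
time_s: 18.1
ee_pos: [610.1, 9.6, 246.3]
ee_rot: [-179.9, 0.2, 8.8]
force: [-0.5, -0.2, 0.9]
gripper_width: 91.1
gripper_force: 0.0
[610.09845195  10.55596841 246.62184951] [-1.79930534e+02  1.53442686e-01  8.92537096e+00]
pred mid top [282 211]
[250 186  16  35 292] [259.5 199.2] [[250.0, 186.0], [265.0, 186.0], [265.0, 220.0], [250.0, 220.0]]
[299 185  19  33 269] [305.4 197.8] [[289.70001220703125, 208.5], [302.8999938964844, 183.3000030517578], [319.20001220703125, 191.89999389648438], [306.0, 217.0]]
247 247 247 246 247 247 246 246 247 246 246 245 245 245 244 244 244 245 244 244 243 243 244 243 242 241 242 242 242 242 242 242 242 242 242 242 242 244 249 252 254 254 252 236
247 247 247 247 248 248 247 247 248 247 246 245 245 244 244 244 244 244 244 244 244 244 244 243 242 242 243 243 243 241 241 241 242 242 242 242 243 242 249 250 254 254 239 237
248 248 247 248 247 247 247 247 246 237 231 232 231 231 229 230 229 229 229 229 229 228 228 228 228 227 228 228 227 227 227 227 227 227 228 231 240 242 250 248 249 248 248 251
249 248 247 247 246 247 247 246 187 114 109 112 109 109 110 1
[... 3990 characters left out ...]
 206 197 197 194 193 192 188 193 193 191 189 189 189 194 194 184 184 184 184 183 189 189 188 186 186 185 182 182 184 188 189 187 186 185 184 182 183 183 183 181 183 183 184
205 208 195 194 195 195 195 199 206 208 206 204 202 199 196 191 181 182 184 183 196 196 197 196 195 194 194 195 193 192 192 192 190 188 188 188 196 194 191 189 186 184 183 182
196 196 185 187 186 188 190 204 204 204 205 206 205 205 205 198 189 187 184 184 197 200 199 200 200 200 198 198 196 195 194 192 191 189 189 190 189 190 193 193 194 196 195 195
192 187 177 177 178 181 195 200 199 198 197 198 199 199 199 194 187 186 188 193 201 200 199 197 196 194 202 203 202 203 202 201 200 199 198 196 194 193 191 189 187 187 186 187
```

The lever top faces are centred at (250,211) and (314.5,211), so their midpoint (282,211) coincides with the prediction. grip_mid is (609.7,10.1), right under the TCP. Descending and recording a baseline image of the jaw.

```bash
python3 drive.py '{"dx": [0,0,0,0,0,0,0],"dy": [0,0,0,0,0,0,0],"dz": [40,40,40,33,0,0,0],"ax": [0,0,0,0,0,0,0],"ay": [0,0,0,0,0,0,0],"az": [0,0,0,0,0,0,0]}'
cat > jaw.py <<'E'
from h import *
import sys
n=sys.argv[1]; f=snap(n); m=load(n); g=f.max(2)
v=np.array([-np.sin(np.radians(9)),np.cos(np.radians(9)),0]); x=np.array([v[1],-v[0],0]); o=np.array([582.5,182,0])-104*v
# profile of the picture along lines parallel to the bar (clamp x = dx, height z), in clamp y
ys=np.arange(25,125,1.0)
def prof(dx,z):
    P=np.array([proj(m,o+x*dx+v*y+[0,0,z]) for y in ys]).astype(np.float32); ok=P[:,0]>=1
    return np.where(ok,cv2.remap(g,P[None,:,0],P[None,:,1],cv2.INTER_LINEAR)[0],-1),P
for dx,z in [(float(a.split(",")[0]),float(a.split(",")[1])) for a in sys.argv[2:]]:
    p,P=prof(dx,z); print(dx,z,P[0].round(),P[-1].round())
    for i in range(0,100,20): print("  y",int(ys[i]),p[i:i+20].astype(int).tolist())
E
python3 jaw.py j0 0,71 0,57 8,71
```

```text
time_s: 18.85
ee_pos: [612.3, 11.0, 97.2]
ee_rot: [180.0, -0.2, 9.0]
force: [-0.0, -0.5, 0.1]
gripper_width: 91.2
gripper_force: 0.0
0.0 71.0 [133. 250.] [ -9. 248.]
  y 25 [220, 195, 190, 216, 206, 177, 212, 236, 202, 195, 222, 168, 102, 90, 87, 75, 68, 68, 67, 68]
  y 45 [73, 82, 86, 87, 86, 86, 86, 99, 145, 179, 186, 187, 187, 186, 183, 177, 171, 167, 166, 165]
  y 65 [165, 165, 167, 177, 201, 225, 234, 236, 237, 236, 233, 224, 215, 214, 215, 216, 218, 215, 199, 179]
  y 85 [190, 213, 224, 226, 225, 219, 200, 174, 165, 162, 162, 163, 164, 163, 163, 167, 173, 173, 170, 168]
  y 105 [167, 170, 176, 182, 198, 214, 220, 221, 222, 222, 222, 222, 255, 255, 255, 255, 255, 255, 255, 255]
0.0 57.0 [141. 242.] [  6. 241.]
  y 25 [156, 157, 159, 158, 166, 217, 251, 254, 249, 246, 251, 248, 228, 234, 229, 197, 209, 231, 216, 200]
  y 45 [198, 197, 168, 107, 74, 70, 69, 73, 78, 86, 88, 89, 90, 90, 91, 108, 154, 184, 191, 191]
  y 65 [190, 184, 175, 178, 186, 195, 200, 202, 207, 224, 238, 242, 234, 208, 182, 174, 172, 174, 182, 195]
  y 85 [210, 221, 228, 231, 231, 232, 231, 231, 231, 231, 230, 229, 229, 229, 228, 228, 227, 227, 226, 226]
  y 105 [225, 225, 224, 224, 224, 223, 223, 222, 222, 222, 222, 222, 221, 222, 222, 222, 222, 223, 223, 223]
8.0 71.0 [131. 237.] [-12. 236.]
  y 25 [188, 202, 217, 201, 199, 219, 191, 179, 214, 207, 172, 171, 162, 140, 102, 74, 72, 71, 72, 77]
  y 45 [84, 87, 87, 89, 89, 90, 111, 160, 187, 191, 191, 192, 196, 200, 200, 201, 201, 204, 222, 240]
  y 65 [241, 234, 213, 197, 208, 223, 230, 231, 231, 232, 231, 231, 231, 230, 230, 229, 229, 228, 227, 227]
  y 85 [226, 226, 225, 225, 225, 223, 223, 222, 223, 222, 223, 222, 222, 222, 222, 223, 223, 223, 223, 224]
  y 105 [225, 227, 229, 231, 233, 236, 239, 240, 239, 234, 255, 255, 255, 255, 255, 255, 255, 255, 255, 255]
```

The pad's top edge is clear in the profile: the pad is 8 mm thick with its face at clamp y ≈ 52. That leaves about 46 mm to press the former against the fixed jaw, so about 51 mm of travel is wanted. First, a little lower, then squeeze one.

```bash
python3 drive.py '{"dx": [-1,0,0],"dy": [0,0,0],"dz": [4,0,0],"ax": [0,0,0],"ay": [0,0,0],"az": [0,0,0]}'|grep -E "pos|force"; python3 drive.py '{"dx": [0,0,0,0,0,0,0,0],"dy": [0,0,0,0,0,0,0,0],"dz": [0,0,0,0,0,0,0,0],"ax": [0,0,0,0,0,0,0,0],"ay": [0,0,0,0,0,0,0,0],"az": [0,0,0,0,0,0,0,0]}' 37 28; sed -i 's/np.arange(25,125,1.0)/np.arange(5,125,1.0)/; s/range(0,100,20)/range(0,120,20)/' jaw.py; python3 jaw.py j1 0,71
```

```text
ee_pos: [609.8, 10.1, 91.6]
force: [-0.4, 0.3, -0.8]
gripper_force: 0.0
time_s: 20.0
ee_pos: [610.0, 9.1, 92.1]
ee_rot: [179.9, -0.0, 9.0]
force: [-1.3, -3.9, 5.2]
gripper_width: 37.2
gripper_force: 28.1
0.0 71.0 [158. 249.] [-18. 247.]
  y 5 [253, 252, 253, 253, 253, 253, 253, 253, 253, 247, 222, 208, 206, 206, 206, 201, 163, 107, 90, 90]
  y 25 [95, 109, 129, 144, 148, 148, 149, 150, 151, 151, 151, 151, 152, 157, 187, 208, 187, 183, 210, 203]
  y 45 [175, 200, 210, 158, 180, 226, 168, 103, 92, 82, 70, 64, 64, 65, 63, 65, 74, 83, 85, 85]
  y 65 [82, 82, 82, 109, 194, 234, 239, 241, 240, 239, 231, 223, 220, 220, 221, 222, 220, 200, 165, 163]
  y 85 [191, 201, 198, 198, 198, 197, 197, 198, 198, 199, 199, 199, 196, 196, 198, 203, 207, 213, 221, 224]
  y 105 [225, 224, 223, 223, 223, 255, 255, 255, 255, 255, 255, 255, 255, 255, 255, 255, 255, 255, 255, 255]
```

Squeeze one moved the pad face from 52 to 68. The head front is at 38.5, so the free head-to-face gap is 29.7. Open and squeeze again.

```bash
python3 drive.py '{"dx": [0,0,0,0,0,0],"dy": [0,0,0,0,0,0],"dz": [0,0,0,0,0,0],"ax": [0,0,0,0,0,0],"ay": [0,0,0,0,0,0],"az": [0,0,0,0,0,0]}' 80 | grep width; python3 jaw.py j2 0,71 | sed -n 4,5p;  python3 drive.py '{"dx": [0,0,0,0,0,0,0,0],"dy": [0,0,0,0,0,0,0,0],"dz": [0,0,0,0,0,0,0,0],"ax": [0,0,0,0,0,0,0,0],"ay": [0,0,0,0,0,0,0,0],"az": [0,0,0,0,0,0,0,0]}' 37 28; python3 jaw.py j3 0,71
```

```text
gripper_width: 79.6
  y 45 [172, 185, 217, 165, 168, 221, 188, 106, 83, 79, 66, 61, 60, 60, 60, 61, 67, 77, 81, 80]
  y 65 [79, 77, 77, 105, 181, 226, 236, 237, 238, 236, 228, 223, 221, 220, 220, 222, 219, 201, 167, 158]
time_s: 21.5
ee_pos: [609.9, 9.0, 91.8]
ee_rot: [179.9, -0.0, 9.0]
force: [-0.4, -5.2, 4.1]
gripper_width: 37.3
gripper_force: 28.1
0.0 71.0 [158. 249.] [-19. 247.]
  y 5 [252, 250, 233, 202, 224, 250, 249, 224, 206, 201, 230, 251, 241, 217, 222, 224, 241, 252, 253, 253]
  y 25 [253, 253, 253, 253, 250, 231, 219, 212, 206, 205, 205, 205, 197, 152, 98, 89, 89, 90, 99, 115]
  y 45 [134, 146, 148, 147, 148, 150, 150, 149, 150, 151, 152, 163, 188, 172, 166, 181, 173, 160, 178, 165]
  y 65 [132, 165, 180, 127, 84, 78, 71, 61, 59, 58, 59, 58, 59, 60, 63, 66, 65, 65, 65, 66]
  y 85 [77, 128, 183, 196, 197, 197, 196, 197, 198, 198, 197, 195, 194, 193, 197, 204, 208, 215, 222, 225]
  y 105 [224, 224, 223, 223, 222, 255, 255, 255, 255, 255, 255, 255, 255, 255, 255, 255, 255, 255, 255, 255]
```

Squeeze two brought the pad face to 86 and the head front to 56, so the gap is still about 30 and the spring is free. The third squeeze goes in stages, watching the head-to-pad gap.

```bash
cat > gap.py <<'E'
from h import *
import sys
n=sys.argv[1]; f=snap(n); m=load(n); g=f.max(2)
v=np.array([-np.sin(np.radians(9)),np.cos(np.radians(9)),0]); x=np.array([v[1],-v[0],0]); o=np.array([582.5,182,0])-104*v
ys=np.arange(20,118,0.5)
def prof(dx,z):
    P=np.array([proj(m,o+x*dx+v*y+[0,0,z]) for y in ys]).astype(np.float32)
    return cv2.remap(g,P[None,:,0],P[None,:,1],cv2.INTER_LINEAR)[0].astype(int)
for dx in (0,4):
    p=prof(dx,71)
    dark=np.where(p<95)[0]; runs=np.split(dark,np.where(np.diff(dark)>1)[0]+1)
    print(dx,"dark runs",[(ys[r[0]],ys[r[-1]]) for r in runs if len(r)>2])
    if len(sys.argv)>2: print(list(zip(ys[::2],p[::2].tolist())))
E
python3 gap.py j3b; python3 drive.py '{"dx": [0,0,0,0,0,0],"dy": [0,0,0,0,0,0],"dz": [0,0,0,0,0,0],"ax": [0,0,0,0,0,0],"ay": [0,0,0,0,0,0],"az": [0,0,0,0,0,0]}' 80 | grep width;  python3 drive.py '{"dx": [0,0,0,0,0,0,0],"dy": [0,0,0,0,0,0,0],"dz": [0,0,0,0,0,0,0],"ax": [0,0,0,0,0,0,0],"ay": [0,0,0,0,0,0,0],"az": [0,0,0,0,0,0,0]}' 51 28|grep -E "width|force"; python3 gap.py j4 1
```

```text
0 dark runs [(np.float64(39.5), np.float64(42.5)), (np.float64(69.0), np.float64(85.5)), (np.float64(110.5), np.float64(117.5))]
4 dark runs [(np.float64(39.5), np.float64(42.5)), (np.float64(72.5), np.float64(84.5)), (np.float64(109.5), np.float64(117.5))]
gripper_width: 79.7
force: [-0.6, -4.6, 2.8]
gripper_width: 50.7
gripper_force: 7.6
0 dark runs [(np.float64(44.0), np.float64(47.0)), (np.float64(73.5), np.float64(90.0)), (np.float64(110.5), np.float64(117.5))]
[(np.float64(20.0), 242), (np.float64(21.0), 253), (np.float64(22.0), 243), (np.float64(23.0), 215), (np.float64(24.0), 195), (np.float64(25.0), 207), (np.float64(26.0), 249), (np.float64(27.0), 253), (np.float64(28.0), 253), (np.float64(29.0), 252), (np.float64(30.0), 252), (np.float64(31.0), 252), (np.float64(32.0), 252), (np.float64(33.0), 252), (np.float64(34.0), 250), (np.float64(35.0), 228), (np.float64(36.0), 206), (np.float64(37.0), 204), (np.float64(38.0), 204), (np.float64(39.0), 204), (np.float64(40.0), 203), (np.float64(41.0), 204), (np.float64(42.0), 183), (np.float64(43.0), 123), (np.float64(44.0), 89), (np.
[... 3669 characters left out ...]
np.float64(90.0), 117), (np.float64(91.0), 196), (np.float64(92.0), 224), (np.float64(93.0), 226), (np.float64(94.0), 225), (np.float64(95.0), 225), (np.float64(96.0), 224), (np.float64(97.0), 224), (np.float64(98.0), 223), (np.float64(99.0), 223), (np.float64(100.0), 222), (np.float64(101.0), 222), (np.float64(102.0), 221), (np.float64(103.0), 221), (np.float64(104.0), 221), (np.float64(105.0), 221), (np.float64(106.0), 221), (np.float64(107.0), 221), (np.float64(108.0), 221), (np.float64(109.0), 152), (np.float64(110.0), 0), (np.float64(111.0), 0), (np.float64(112.0), 0), (np.float64(113.0), 0), (np.float64(114.0), 0), (np.float64(115.0), 0), (np.float64(116.0), 0), (np.float64(117.0), 0)]
```

At width 50.7 the head and pad both moved 4.5 mm, so there is no compression yet. Continuing in stages.

```bash
python3 drive.py '{"dx": [0,0,0,0,0],"dy": [0,0,0,0,0],"dz": [0,0,0,0,0],"ax": [0,0,0,0,0],"ay": [0,0,0,0,0],"az": [0,0,0,0,0]}' 43 28|grep -E "width|force"; python3 gap.py j5;  python3 drive.py '{"dx": [0,0,0,0,0],"dy": [0,0,0,0,0],"dz": [0,0,0,0,0],"ax": [0,0,0,0,0],"ay": [0,0,0,0,0],"az": [0,0,0,0,0]}' 39 28|grep -E "width|force"; python3 gap.py j6
```

```text
force: [-1.4, -5.2, 4.9]
gripper_width: 43.4
gripper_force: 14.2
0 dark runs [(np.float64(50.5), np.float64(54.5)), (np.float64(80.0), np.float64(94.5)), (np.float64(110.5), np.float64(117.5))]
4 dark runs [(np.float64(51.0), np.float64(54.0)), (np.float64(81.5), np.float64(94.0)), (np.float64(109.5), np.float64(117.5))]
force: [0.0, -6.1, 6.1]
gripper_width: 39.2
gripper_force: 18.6
0 dark runs [(np.float64(54.5), np.float64(58.0)), (np.float64(83.5), np.float64(95.0)), (np.float64(111.0), np.float64(117.5))]
4 dark runs [(np.float64(54.5), np.float64(58.0)), (np.float64(83.5), np.float64(94.5)), (np.float64(110.0), np.float64(117.5))]
```

The head moved on (44 → 50.5 → 54.5) while the pad face stopped at 94.5 to 95. The former is against the fixed jaw, with the spring in by about 5 mm. I'll check the numbers from the profiles and from the scene view before handing in.

Run:
```python
from h import *
v=np.array([-np.sin(np.radians(9)),np.cos(np.radians(9)),0]); x=np.array([v[1],-v[0],0]); o=np.array([582.5,182,0])-104*v
ys=np.arange(60,110,1.)
for n in ("j3","j4","j5","j6"):
    f=cv2.imread(f"pics/{n}.png"); m=load(n); g=f.max(2)
    print(n)
    for dx,z in ((0,71),(6,69.6),(-6,69.6)):
        P=np.array([proj(m,o+x*dx+v*y+[0,0,z]) for y in ys]).astype(np.float32)
        print(dx,cv2.remap(g,P[None,:,0],P[None,:,1],cv2.INTER_LINEAR)[0].astype(int).tolist())
g=env.grab_frame("scene"); sc=env.camera_model("scene"); cv2.imwrite("pics/s10.png",g)
p0,p1=proj(sc,[582.5,182,20]),proj(sc,[582.5,182,134]); print("scene pred",p0,p1)
for y in range(166,206,4):
    row=g[y,290:330].astype(int); w=np.where((row[:,1]>150)&(row.max(1)-row.min(1)<90))[0]; print(y,(w.min()+290,w.max()+290) if len(w) else None,end=" ")
```

```text
j3
0 [181, 173, 160, 178, 165, 132, 165, 180, 127, 84, 78, 71, 61, 59, 58, 59, 58, 59, 60, 63, 66, 65, 65, 65, 66, 77, 128, 183, 196, 197, 197, 196, 197, 198, 198, 197, 195, 194, 193, 197, 204, 208, 215, 222, 225, 224, 224, 223, 223, 222]
6 [223, 237, 221, 216, 222, 202, 206, 222, 202, 180, 178, 165, 117, 70, 61, 61, 61, 61, 64, 74, 79, 80, 79, 78, 75, 92, 157, 212, 225, 226, 225, 225, 224, 223, 223, 222, 222, 222, 221, 222, 221, 220, 221, 221, 221, 222, 222, 222, 223, 222]
-6 [168, 168, 168, 169, 170, 169, 164, 137, 90, 63, 58, 58, 57, 58, 57, 57, 57, 57, 57, 60, 62, 62, 62, 64, 75, 87, 91, 92, 92, 91, 90, 92, 91, 91, 92, 92, 93, 94, 96, 98, 102, 107, 107, 107, 106, 105, 104, 106, 107, 108]
j4
0 [151, 156, 163, 160, 172, 178, 159, 162, 174, 145, 139, 179, 162, 101, 78, 72, 62, 57, 56, 56, 56, 56, 56, 58, 63, 68, 72, 74, 75, 76, 83, 124, 174, 188, 189, 187, 186, 183, 184, 189, 195, 200, 212, 221, 224, 224, 224, 223, 223, 222]
6 [154, 153, 158, 173, 195, 230, 222, 196, 216, 209, 188, 205, 208, 187, 180, 176, 149, 96, 63, 59, 59, 58, 59, 62, 68, 70, 69, 67, 65, 64, 81, 163, 217, 224, 2
[... 1372 characters left out ...]
, 161, 104, 62, 58, 56, 57, 61, 71, 76, 76, 74, 71, 70, 88, 157, 216, 227, 227, 226, 227, 226, 225, 225, 225, 225, 224, 223, 223]
-6 [103, 119, 133, 138, 136, 132, 124, 118, 115, 110, 105, 103, 105, 129, 166, 201, 193, 126, 72, 57, 55, 54, 55, 57, 69, 85, 90, 91, 91, 92, 91, 91, 91, 91, 91, 92, 93, 93, 95, 98, 102, 106, 107, 106, 107, 107, 105, 104, 106, 109]
scene pred [308.27207281 204.49023176] [309.84331208 171.84362422]
166 None 170 (np.int64(310), np.int64(314)) 174 None 178 (np.int64(308), np.int64(313)) 182 (np.int64(297), np.int64(313)) 186 (np.int64(307), np.int64(313)) 190 (np.int64(306), np.int64(312)) 194 (np.int64(311), np.int64(311)) 198 None 202 (np.int64(296), np.int64(312))
```

The pad has stopped (it moved 5.0 mm, then 0.1 mm between stages), while the head went on about 1.5 mm and then 3.7 mm further. The spring is in about 5 mm, the middle of the gentle range, and the levers are held squeezed at 39 mm. A short hold check, then hand in.

```bash
python3 drive.py '{"dx": [0,0,0,0,0],"dy": [0,0,0,0,0],"dz": [0,0,0,0,0],"ax": [0,0,0,0,0],"ay": [0,0,0,0,0],"az": [0,0,0,0,0]}'; python3 gap.py j7; python3 -c "
from workcell import env
print(env.job_done())"
```

```text
time_s: 24.6
ee_pos: [610.0, 9.1, 92.0]
ee_rot: [179.9, -0.0, 9.0]
force: [-1.7, -5.4, 5.2]
gripper_width: 38.9
gripper_force: 18.5
0 dark runs [(np.float64(54.5), np.float64(58.0)), (np.float64(83.5), np.float64(95.0)), (np.float64(111.0), np.float64(117.5))]
4 dark runs [(np.float64(54.5), np.float64(58.0)), (np.float64(83.5), np.float64(94.5)), (np.float64(110.0), np.float64(117.5))]
the job is handed in; nothing more can be done
None
```

The job is handed in, with no verdict returned: the former stands in the cup, leaning perhaps 2–3° from the push, held against the fixed jaw with the pad spring pushed in about 5 mm (estimated from the wrist images), and the levers are still gripped and squeezed.

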